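# Pin the parrot's seed cupboard shut

### The arm

A 6-joint arm with a two-finger parallel gripper is mounted at the origin on the work surface. World frame = base frame: x ahead of the robot, y to its left, z up, the work surface at z = 0. Lengths are in m, angles in rad, forces in N, time in s.
With the tool pointing down it reaches from about 0.25 to 0.775 m from the base axis. Payload 4 kg.
Tool frame: the origin (TCP) lies between the finger pads; the fingertips stand 17 mm ahead of it and the grasp point (between the pads) lies 2 mm behind it; z points along the fingers, y is the line along which they close (so a half turn about z gives the same grasp; the last joint's range is limited). The gripper opens to 94 mm and grips with 3 to 60 N. Pads are 16 mm wide; open, the fingers measure 119 mm over their backs; the gripper's body (75 mm by 177 mm) begins 78 mm behind the grasp point.
Start: joints at [-1.448, 0.087, 1.371, -0, 1.684, -0.103], TCP at [0.123, -0.536, 0.223] pointing down, gripper open.
Joint ranges: [-3.1, 3.1], [-0.76, 2.03], [0.27, 2.55], [-1.08, 4.22], [0.17, 2.65], [-2.57, 2.57]. Speed limits (rad/s): [2.79, 2.79, 3.14, 3.14, 3.14, 3.14].

### API

Orientations are given as [roll, pitch, yaw] about the fixed x, y, z axes, in that order (R = Rz(yaw) Ry(pitch) Rx(roll)).
In Python, from workcell import robot, snapshot, job gives the robot as it stands.
- The arm moves only by the tool servo_tool, never from a script. Its argument "series" is a list of rows, each an object of numbers: "dx", "dy", "dz": the shift along the tool's x, y, z in cm; "ax", "ay", "az": the turn, a rotation vector about the tool's x, y, z in rad; "hand": the closure, from 0 (fully open) to 1 (shut). A call has exactly 5 rows; each row is the pose to reach, as a shift and turn from the pose commanded when the call began, along the tool's axes at that moment; what a row does not reach only later rows make up. A row lasts 1/8 s, in which the tool goes at most 62.5 mm and 10.7 degrees, less where a joint would pass 70% of its speed; a pose out of reach is approached as far as the arm can. A call with a gripper value outside its range is refused whole. The fingers move at their own pace and stop on an object; the grip force is fixed at half the most. Time passes only in rows, so rows that repeat a pose let the fingers close, or fill a call up. It gives the time, the measured TCP pose, the force, the opening and the grip force at its end, in the units of the state.
- robot.read_state(): the state, without advancing time (a new reading comes with each control period).
- snapshot(name): name is "side" or "top" or "wrist"; returns a dict with "color" (480x640x3 uint8, red, green, blue), "fovy" (degrees; the focal length in pixels is half the picture's height over the tangent of half this angle, whatever the lens; pixels are square), "cx", "cy" (the principal point, pixels), "k1" (the pictures are not rectified: a ray, as slopes to the right and down, at radius r is drawn at 1 + k1 r^2 times it, then the intrinsics apply), "world_from_camera" (4x4, takes a point from camera to world coordinates); the wrist camera has in their place "tool_from_camera" (4x4, takes a point from camera to tool coordinates, whose origin is the TCP and whose axes are the flange's). Camera axes: x right, y up, looking along -z (the intrinsics and any distortion apply to the point x, -y, -z); pixel columns grow to the right and rows downward; lengths in m; the calibration is good to about 2 mm. A picture is of the moment at which its call begins: read the wrist's pose just before it. There is no depth.
- job.close_job(): hands the job in; it is judged then, once.
The state is a dict: "time_s": time; "joint_positions": joint angles; "joint_vel": joint speeds; "tau": joint torques, N m; "position": TCP position; "eef_rot": TCP orientation; "force": force on the tool from outside, world axes, zero at the start; "ft_torque": the same for the moment, N m; "grip_width": finger opening in m; "grasp_force": force on a finger pad.
Only numpy, scipy, OpenCV 4.12 (cv2) and the standard library are available. Lean on these libraries where they do the work, as an engineer would, in place of code of your own. Each camera call takes 0.05 s, during which the arm holds its last target. There are 200 camera calls.

### The job

Shut the door of the little seed cupboard, swing its hasp across so that it lies flat over the staple, and lock it with the steel pin that stands in one of the pine blocks: drop the pin down through the staple in front of the hasp until its collar rests on the staple, and let it go. Leave the pine blocks, the bell and the dish where they stand.

Things in the scene. Friction and masses are not known exactly. Their poses are not given: they have to be found in the camera images.
- cupboard: fixed plywood cupboard 320 mm wide (y), 150 deep (x), 150 tall. Origin: centre of its underside; front face 75 mm from it on the -x side; +x points into the cupboard, +y along the front towards the door's hinges. Seen from in front: hinges at the left end, the 205 mm wide door, then a fixed upright board 108 mm wide, flush with the shut door, carrying the staple
- door (a joint): angle of the door, rad: 0 shut and flush with the fixed board, grows as it swings outwards from the front, limit 1.5; it stays where it is left, about 1 N at its free edge moves it
- door_hinge (a point): on the door's upright hinge line, 125 mm above the shelf, in the front face's plane. The shut door runs 205 mm from here along the cupboard's -y; pine frame 14 mm thick, top rail 109 to 137 mm above the shelf (under the cupboard's 12 mm top board), clear pane set 5 mm back below it. Pull knob 193 mm from the hinge line, 55 mm up, standing out 20 mm
- hasp (a joint): angle of the hasp strap relative to the door, rad: 0 when it points away from the door's hinges in the plane of the door (with the door shut it then lies flat over the staple), grows as it swings outwards and back towards the door's hinges, limit 2.7; it stays where it is left, about 0.5 N at its end moves it
- hasp_hinge (a point): on the hasp's upright barrel (11 mm thick), 125 mm above the shelf, carried by the door 195 mm from its hinge line, 6 mm in front of its face. The strap: steel plate 4 mm thick, 32 mm tall (109 to 141 mm above the shelf), reaching 114 mm from the barrel; slot 28 to 72 mm from the barrel, 16 mm tall; plain beyond it
- hasp_end (a point): middle of the plain rounded end of the hasp strap, 98 mm from the barrel, at the strap's mid height
- loop (a point): where the pin's axis belongs in the staple, 125 mm above the shelf; axes as the cupboard's; 22.5 mm in front of the front face, 245 mm along it from the door hinge. Staple: level U of 9 mm rod (top 129.5 mm above the shelf) standing out 44 mm through the shut hasp's slot; the pin's opening is then 18 mm along the front, 27 mm out from the hasp; this point is 14.5 mm off the hasp
- pin_knob (a point): centre of the knob of the loose upright steel pin, 100 mm long, 90 g, round about z: shank 13 mm thick, 55 long, tapered foot; collar 25 wide, 6 thick; neck 14 wide, 11 long; wooden knob 24 wide, 28 tall. This point is 31 mm above the collar's underside, 86 above the foot. Starts with its shank in a block's hole, collar on the block. Collar on the staple: 35.5 mm above loop
- block_a: loose drilled pine toy block, 70 x 70 x 60 mm tall, 150 g, hole upright through its middle; the pin stands in this one. Origin: centre of its underside
- block_b: like block_a, its hole empty; leave it alone. Origin: centre of its underside
- block_c: like block_a, its hole empty; leave it alone. Origin: centre of its underside
- bell: loose stainless steel bell, 60 mm wide, 68 mm tall, mouth down; leave it alone. Origin: centre of its underside
- dish: loose green ceramic treat dish, 80 mm wide, 32 mm tall; leave it alone. Origin: centre of its underside
Not all that is in view belongs to the job. Of the things that look like the part that bears pin_knob, the smallest one is meant.

How it is judged:
By the outcome, as a careful person would: the job done as asked, in the order asked, and still so for the second after the job is handed in, with the robot touching nothing.
It also fails if it takes over 72 s, if anything falls off the work surface, if the arm or the gripper's body presses on something with over 40 N, if the wrist force passes 120 N, or if a joint passes its speed limit or range.

## Working session

There is one attempt and no reset: what is moved stays moved. The work goes in short steps, Python scripts to look and compute and a tool call to move; the robot and the scene stay as the last step left them, time stands still between calls to the robot, and variables do not carry over. Pictures are saved under pics/ and viewed, at most 10 in all, crops included, and the job is handed in when it is done.

Besides the shell and the picture viewer there is one more tool, called after "Emit:" by a JSON object that holds its "name" and its "arguments". servo_tool: Moves the arm, as the interface text tells. Its arguments: {"type":"object","properties":{"series":{"type":"array","items":{"type":"object","properties":{"dx":{"type":"number"},"dy":{"type":"number"},"dz":{"type":"number"},"ax":{"type":"number"},"ay":{"type":"number"},"az":{"type":"number"},"hand":{"type":"number"}}}}},"required":["series"]}

```bash
mkdir -p pics; ls
cat > h.py <<'E'
import numpy as np, cv2
from workcell import robot, snapshot, job
from scipy.spatial.transform import Rotation as R
def save(s,n): cv2.imwrite(f'pics/{n}.png',s['color'][:,:,::-1])
def K(s):
    f=240/np.tan(np.radians(s['fovy'])/2); return f
def T(s,st=None):
    if 'world_from_camera' in s: return np.array(s['world_from_camera'])
    A=np.eye(4);A[:3,:3]=R.from_euler('xyz',st['eef_rot']).as_matrix();A[:3,3]=st['position']
    return A@np.array(s['tool_from_camera'])
def ray(s,u,v,M):
    f=K(s);d=np.array([(u-s['cx'])/f,(v-s['cy'])/f]);p=d.copy()
    for _ in range(30): p=d/(1+s['k1']*(p@p))
    r=M[:3,:3]@np.array([p[0],-p[1],-1.]);return M[:3,3],r/np.linalg.norm(r)
def onz(s,u,v,M,z):
    o,r=ray(s,u,v,M);return o+r*(z-o[2])/r[2]
def cross(a,b):
    A=[];B=[]
    for o,r in (a,b):
        P=np.eye(3)-np.outer(r,r);A.append(P);B.append(P@o)
    x=np.linalg.lstsq(np.vstack(A),np.hstack(B),rcond=None)[0]
    return x,[np.linalg.norm(A[i]@x-B[i]) for i in (0,1)]
def proj(s,M,P):
    c=np.linalg.inv(M)@np.append(P,1);a=np.array([c[0],-c[1]])/-c[2];a=a*(1+s['k1']*(a@a));f=K(s)
    return a[0]*f+s['cx'],a[1]*f+s['cy']
E
python3 - <<'E'
from h import *
import pickle
st=robot.read_state();print(st)
for n in('side','top'):
    s=snapshot(n);save(s,n+'0');pickle.dump(s,open(n+'0.pkl','wb'));print(n,s['fovy'],s['k1'],np.round(T(s),3).tolist())
E
```

```text
pics
{'time_s': 0.0, 'joint_positions': array([-1.44812007e+00,  8.79777053e-02,  1.37221773e+00, -6.12954597e-05,
        1.68360657e+00, -1.03070187e-01]), 'joint_vel': array([ 1.37232789e-03, -1.03415678e-03, -8.36404028e-04, -1.36809616e-03,
       -9.30873337e-04,  9.41509643e-05]), 'tau': array([-4.17689935e-04, -3.40176451e+01, -3.02432227e+01,  7.18298508e-02,
        3.29120317e-02, -1.85511258e-04]), 'position': array([ 0.12303818, -0.53554369,  0.22131027]), 'eef_rot': array([-3.13938876e+00, -1.66717130e-04,  2.25739424e-01]), 'force': array([-0.27358048, -0.2341291 ,  0.0532078 ]), 'ft_torque': array([-0.00909253, -0.04707377, -0.02584496]), 'grasp_force': 0.0, 'grip_width': 0.09417055058611405}
side 56.594936885034244 -0.09927112119375933 [[0.97, 0.106, -0.218, 0.326], [-0.241, 0.507, -0.827, -0.771], [0.023, 0.855, 0.518, 0.585], [0.0, 0.0, 0.0, 1.0]]
top 57.515261380353564 -0.08307787306747161 [[-0.023, 0.995, -0.095, 0.445], [-1.0, -0.023, -0.001, 0.0], [-0.003, 0.095, 0.996, 0.919], [0.0, 0.0, 0.0, 1.0]]
```

View pics/side0.png

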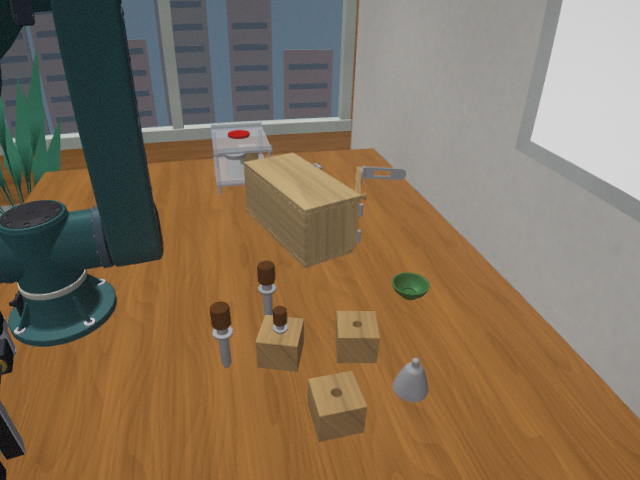

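View pics/top0.png

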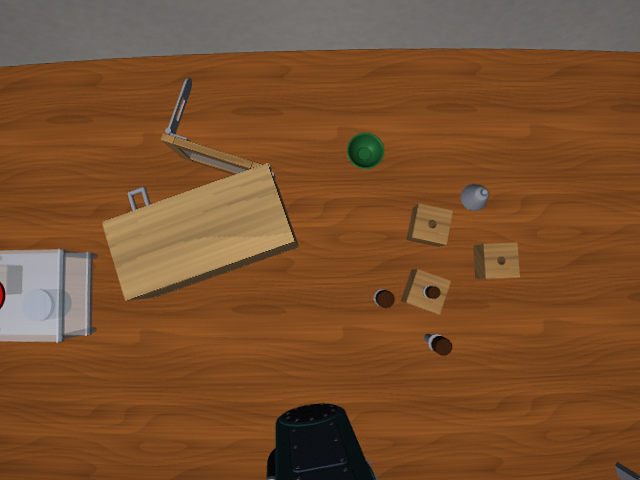

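The top view shows the cupboard with its front facing away from the robot: roof corners about (270,167), (103,222), (126,300), (296,243), door tip (167,137), hasp end (187,80), staple (139,197). Knobbed-pin candidates are top (384,298), (432,292) in a block and (440,345); in the side view they are (266,290), (280,318) and (221,330). I choose the one standing in the block, which is also the smallest, and check it in a crop.

Run:
```python
from h import *
import pickle
s=pickle.load(open('top0.pkl','rb'));q=pickle.load(open('side0.pkl','rb'))
a=cv2.resize(s['color'][60:310,90:310],None,fx=2.2,fy=2.2,interpolation=cv2.INTER_CUBIC)
b=cv2.resize(q['color'][240:380,190:310],None,fx=2.2,fy=2.2,interpolation=cv2.INTER_CUBIC)
c=np.zeros((550,484+264,3),np.uint8);c[:,:484]=a;c[:308,484:]=b
cv2.imwrite('pics/crop1.png',c[:,:,::-1])
Mt,Ms=T(s),T(q)
for n,p,z in[('fr',(270,167),.15),('fl',(103,222),.15),('bl',(126,300),.15),('br',(296,243),.15),('doortip',(165,136),.137),('haspend',(187,80),.141),('barrel',(170,133),.141),('staple',(139,188),.1295)]:
    print(n,np.round(onz(s,*p,Mt,z),3))
for n,t,u in[('pinblock',(432,292),(280,316)),('big1',(384,298),(266,272)),('big2',(440,345),(221,315))]:
    x,e=cross(ray(s,*t,Mt),ray(q,*u,Ms));print(n,np.round(x,3),np.round(e,4))
for n,p in[('b',(432,223)),('c',(501,260))]:print(n,np.round(onz(s,*p,Mt,.06),3))
print('bell',onz(s,483,192,Mt,.068),'dish',onz(s,366,149,Mt,.032))
```

```text
fr [0.643 0.088 0.15 ]
fl [0.55  0.394 0.15 ]
bl [0.41  0.348 0.15 ]
br [0.504 0.044 0.15 ]
doortip [0.711 0.286 0.137]
haspend [0.818 0.245 0.141]
barrel [0.715 0.275 0.141]
staple [0.615 0.336 0.13 ]
pinblock [ 0.41  -0.208  0.092] [0.0003 0.0003]
big1 [ 0.402 -0.113  0.117] [0.0003 0.0003]
big2 [ 0.315 -0.213  0.115] [0.0005 0.0005]
b [ 0.545 -0.222  0.06 ]
c [ 0.468 -0.358  0.06 ]
bell [ 0.60389376 -0.32619025  0.068     ] dish [ 0.70641923 -0.09878021  0.032     ]
```

View pics/crop1.png

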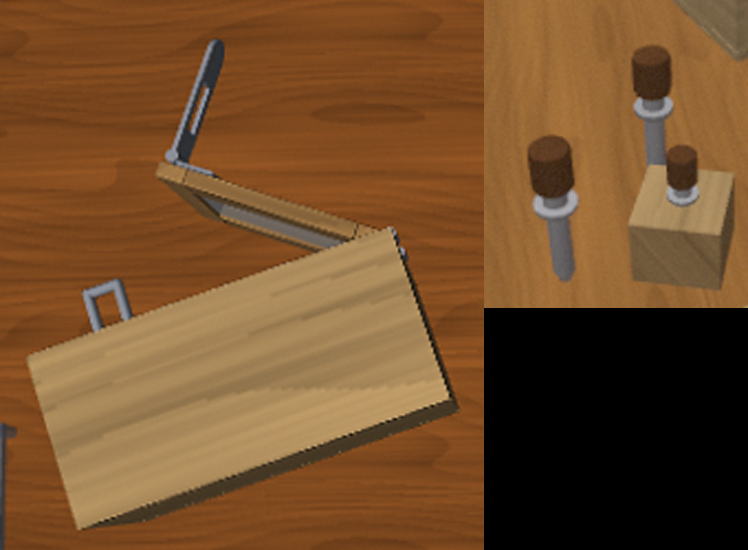

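The crop confirms it: the pin in the block, at side (280,318), has the smallest knob, and its triangulated height of 92 mm matches the expected 91. First I shut the door, moving over to its outer face with the fingers closed.

Emit:
{"name": "servo_tool", "arguments": {"series": [{"dx":4.6,"dy":-3.6,"hand":1},{"dx":9.2,"dy":-7.2,"hand":1},{"dx":13.8,"dy":-10.8,"hand":1},{"dx":18.4,"dy":-14.4,"hand":1},{"dx":23,"dy":-18,"hand":1}]}}

```text
$.series[0]: bad value
```

Emit:
{"name": "servo_tool", "arguments": {"series": [{"dx":4.6,"dy":-3.6,"hand":1},{"dx":9.2,"dy":-7.2,"hand":1},{"dx":13.8,"dy":-10.8,"hand":1},{"dx":18.4,"dy":-14.4,"hand":1},{"dx":23,"dy":-18,"hand":1}]}}

```text
$.series[0]: bad value
```

Emit:
{"name": "servo_tool", "arguments": {"series": [{"dx":4.6,"dy":-3.6,"hand":1},{"dx":9.2,"dy":-7.2,"hand":1},{"dx":13.8,"dy":-10.8,"hand":1},{"dx":18.4,"dy":-14.4,"hand":1},{"dx":20,"dy":-15.7,"hand":1,"az":-0.07}]}}

```text
$.series[0]: bad value
```

Emit:
{"name": "servo_tool", "arguments": {"series": [{"dx":4.6,"dy":-3.6,"dz":0,"ax":0,"ay":0,"az":0,"hand":1},{"dx":9.2,"dy":-7.2,"dz":0,"ax":0,"ay":0,"az":0,"hand":1},{"dx":13.8,"dy":-10.8,"dz":0,"ax":0,"ay":0,"az":0,"hand":1},{"dx":18.4,"dy":-14.4,"dz":0,"ax":0,"ay":0,"az":0,"hand":1},{"dx":23,"dy":-18,"dz":0,"ax":0,"ay":0,"az":0,"hand":1}]}}

```text
time_s: 0.72
position: [0.3077, -0.3074, 0.2221]
eef_rot: [-3.141, -0.0, 0.225]
force: [0.3, -0.2, 0.6]
grip_width: 0.0474
grasp_force: 0.0
```

Emit:
{"name": "servo_tool", "arguments": {"series": [{"dx":4.6,"dy":-3.6,"dz":0,"ax":0,"ay":0,"az":0,"hand":1},{"dx":9.2,"dy":-7.2,"dz":0,"ax":0,"ay":0,"az":0,"hand":1},{"dx":13.8,"dy":-10.8,"dz":0,"ax":0,"ay":0,"az":0,"hand":1},{"dx":18.4,"dy":-14.4,"dz":0,"ax":0,"ay":0,"az":0,"hand":1},{"dx":23,"dy":-18,"dz":0,"ax":0,"ay":0,"az":0,"hand":1}]}}

```text
time_s: 1.35
position: [0.4916, -0.0804, 0.2221]
eef_rot: [3.141, 0.0, 0.226]
force: [0.1, -0.6, -0.2]
grip_width: 0.0006
grasp_force: 0.0
```

Emit:
{"name": "servo_tool", "arguments": {"series": [{"dx":4.6,"dy":-3.6,"dz":0,"ax":0,"ay":0,"az":0,"hand":1},{"dx":9.2,"dy":-7.2,"dz":0,"ax":0,"ay":0,"az":0,"hand":1},{"dx":13.8,"dy":-10.8,"dz":0,"ax":0,"ay":0,"az":0,"hand":1},{"dx":18.4,"dy":-14.4,"dz":0,"ax":0,"ay":0,"az":0,"hand":1},{"dx":23,"dy":-18,"dz":0,"ax":0,"ay":0,"az":-0.07,"hand":1}]}}

```text
time_s: 1.98
position: [0.6755, 0.1462, 0.2216]
eef_rot: [3.141, 0.001, 0.298]
force: [0.4, 0.1, 0.4]
grip_width: 0.0007
grasp_force: 0.0
```

Run:
```python
from h import *
st=robot.read_state();s=snapshot('wrist');save(s,'w1');print(st['position'],st['eef_rot'],st['joint_positions'].round(2))
M=T(s,st);print(M.round(3).tolist())
P=dict(fr=(.643,.088,.15),fl=(.55,.394,.15),barrel=(.715,.275,.141),hend=(.818,.245,.141),staple=(.615,.336,.13))
for k,p in P.items():print(k,np.round(proj(s,M,p)))
```

```text
[0.67551051 0.14623922 0.2216431 ] [3.14142069e+00 1.09725949e-03 2.97745480e-01] [ 0.13  0.41  0.98 -0.    1.75  1.4 ]
[[0.293, 0.915, 0.276, 0.756], [-0.956, 0.281, 0.085, 0.171], [0.0, -0.289, 0.957, 0.384], [0.0, 0.0, 0.0, 1.0]]
fr [380. 327.]
fl [-72. 326.]
barrel [138. 146.]
hend [221. -19.]
staple [ 39. 256.]
```

View pics/w1.png

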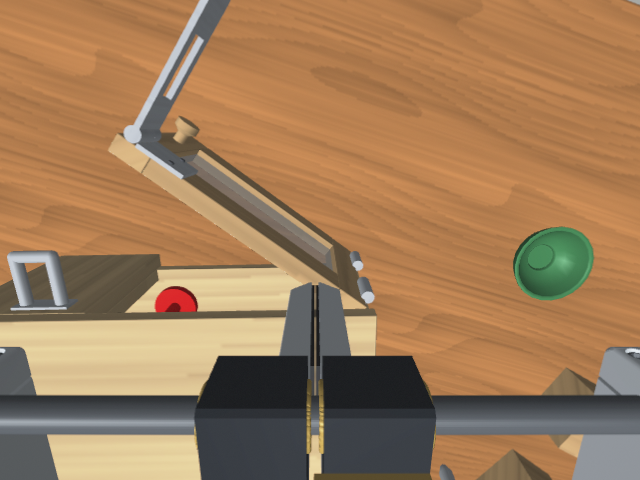

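The wrist view shows the roof's hinge corner at (376,312), the door's hinge end near (365,300), the barrel at (133,133), and the staple crossbar from (12,256) to (57,254). Refining from these.

Run:
```python
from h import *
st=robot.read_state();s=snapshot('wrist');M=T(s,st)
for n,p,z in[('fr',(376,312),.15),('front2',(200,316),.15),('doorh',(365,303),.137),('barrel',(133,133),.141),('stL',(16,256),.1295),('stR',(55,254),.1295)]:
    w=onz(s,*p,M,z);r=w-st['position'];c,q=np.cos(.298),np.sin(.298)
    print(n,w.round(4),'tool cm dx %.1f dy %.1f'%(100*(r[0]*c+r[1]*q),100*(r[0]*q-r[1]*c)))
```

```text
fr [0.6583 0.1028 0.15  ] tool cm dx -3.4 dy 4.2
front2 [0.6188 0.217  0.15  ] tool cm dx -3.8 dy -7.9
doorh [0.6569 0.1086 0.137 ] tool cm dx -3.3 dy 3.6
barrel [0.7238 0.2852 0.141 ] tool cm dx 8.2 dy -11.3
stL [0.6129 0.3566 0.1295] tool cm dx -0.3 dy -21.4
stR [0.6229 0.33   0.1295] tool cm dx -0.1 dy -18.6
```

Run:
```python
from h import *
import pickle
st=robot.read_state();s=snapshot('wrist');M=T(s,st);save(s,'w2');pickle.dump((s,st),open('w2.pkl','wb'))
print(st['position'],st['time_s'],s['fovy'],s['k1'],s['cx'],s['cy'])
w1=cv2.imread('pics/w1.png');print('diff',np.abs(w1.astype(int)-s['color'][:,:,::-1]).mean())
for n,p,z in[('fr',(376,312),.15),('barrel',(133,133),.141),('stL',(16,256),.1295),('stR',(55,254),.1295)]:
    w=onz(s,*p,M,z);print(n,w.round(4),np.round(proj(s,M,w)))
```

```text
[0.67607284 0.14952293 0.217359  ] 2.075 65.62301045774046 -0.004279920075990643 314.70860434705446 243.58646121616357
diff 4.308892144097222
fr [0.6557 0.0995 0.15  ] [376. 312.]
barrel [0.7219 0.2812 0.141 ] [133. 133.]
stL [0.6115 0.3528 0.1295] [ 16. 256.]
stR [0.6214 0.3263 0.1295] [ 55. 254.]
```

Run:
```python
from h import *
g=lambda im:np.float32(cv2.cvtColor(im,cv2.COLOR_RGB2GRAY))[:240,100:]
ref=g(cv2.imread('pics/w1.png')[:,:,::-1])
for i in range(5):
    st=robot.read_state();s=snapshot('wrist');print(st['time_s'],st['position'].round(4),st['eef_rot'].round(4),st['joint_positions'].round(4),st['joint_vel'].round(3),np.round(cv2.phaseCorrelate(ref,g(s['color'])),2).tolist() if 0 else cv2.phaseCorrelate(ref,g(s['color']))[0])
```

```text
2.125 [0.675  0.147  0.2186] [-3.1407  0.0053  0.2991] [0.1325 0.4139 0.9806 0.     1.7525 1.4042] [-0.044 -0.069  0.038 -0.022  0.011  0.   ] (-0.4660690718581577, -1.298551788943655)
2.175 [0.6745 0.1455 0.22  ] [-3.1415  0.004   0.297 ] [ 1.3060e-01  4.1080e-01  9.8200e-01 -6.0000e-04  1.7528e+00  1.4043e+00] [-0.033 -0.054  0.019 -0.006  0.001 -0.   ] (-2.055261330864255, -1.5363505469649255)
2.225 [0.6743 0.1445 0.2213] [3.1413e+00 2.3000e-03 2.9570e-01] [ 1.2920e-01  4.0840e-01  9.8270e-01 -7.0000e-04  1.7528e+00  1.4042e+00] [-0.023 -0.042  0.008  0.    -0.001 -0.   ] (-2.685230876212813, -1.7074750506071723)
2.275 [0.6742 0.1439 0.2224] [3.1411e+00 8.0000e-04 2.9480e-01] [ 1.2840e-01  4.0660e-01  9.8290e-01 -6.0000e-04  1.7528e+00  1.4042e+00] [-0.014 -0.027  0.004  0.001 -0.    -0.001] (-3.271506396980328, -1.8625852883856169)
2.325 [0.6742 0.1436 0.2231] [ 3.1411e+00 -3.0000e-04  2.9430e-01] [ 1.2780e-01  4.0550e-01  9.8300e-01 -5.0000e-04  1.7527e+00  1.4042e+00] [-0.007 -0.015 -0.002  0.002 -0.    -0.   ] (-3.289065994224586, -1.9216936014887125)
```

Run:
```python
from h import *
st=robot.read_state();s=snapshot('wrist');M=T(s,st);save(s,'w3')
print(st['position'],M.round(4).tolist(),np.array(s['tool_from_camera']).round(4).tolist())
im=s['color'][290:330]
# roof edge rows: print brightness columns near the corner
g=cv2.cvtColor(s['color'],cv2.COLOR_RGB2GRAY).astype(int)
for c in(200,260,365):print(c,g[290:330,c])
print(g[330,355:395])
for p in((373,310),(373,314)):print(onz(s,*p,M,.15))
```

```text
[0.67425584 0.14344347 0.22350249] [[0.2898, 0.9169, 0.2743, 0.7544], [-0.9571, 0.2775, 0.0836, 0.1678], [0.0006, -0.2867, 0.958, 0.3862], [0.0, 0.0, 0.0, 1.0]] [[-0.0001, 0.9577, 0.2877, 0.0839], [1.0, 0.0001, -0.0001, -0.0], [-0.0001, 0.2877, -0.9577, -0.1626], [0.0, 0.0, 0.0, 1.0]]
200 [204 201 198 197 198 204 210 211 209 208 206 205 203 202 199 200 201 197
 145  91  87  85  85  84  81 147 198 204 205 204 204 205 204 204 204 204
 204 203 204 205]
260 [197 196 196 200 207 214 212 208 207 203 201 201 199 198 200 201 196 124
  92  88  89  88  86  82 152 190 197 201 204 207 207 206 205 205 204 203
 202 202 204 206]
365 [208 207 208 207 207 206 205 204 202 202 127 121 122 108 105  93  93  92
  92  91  89  90 163 197 198 197 197 198 201 205 208 208 205 204 202 203
 204 206 208 209]
[209 209 209 210 210 209 210 210 210 210 209 210 209 209 209 209 213 171
 144 140 141 142 143 144 146 148 146 142 140 141 141 140 141 140 140 138
 135 138 140 142]
[0.65214652 0.09410846 0.15      ]
[0.6492214  0.09307652 0.15      ]
```

Run:
```python
import cv2;im=cv2.imread('pics/w3.png');cv2.imwrite('pics/c3.png',cv2.resize(im[60:340,0:400],None,fx=2,fy=2))
```

```text
(no output)
```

View pics/c3.png

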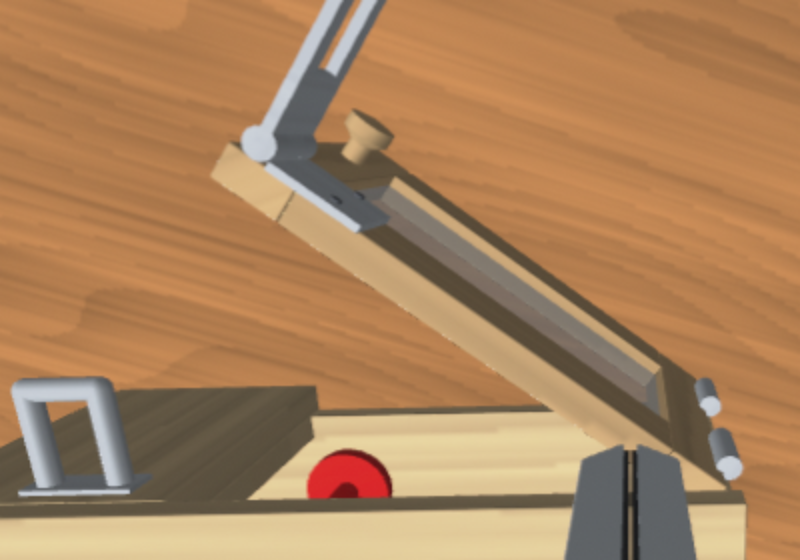

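The crop shows the roof front edge at rows 312–316 (yaw ≈0.316), the staple crossbar at crop (62,388), full px (31,254), and the barrel at (129,130). I'll move outside the door, lower and push it shut.

Emit:
{"name": "servo_tool", "arguments": {"series": [{"dx":5.5,"dy":-3.8,"dz":0,"ax":0,"ay":0,"az":-0.022,"hand":1},{"dx":5.5,"dy":-3.8,"dz":0.5,"ax":0,"ay":0,"az":-0.022,"hand":1},{"dx":5.5,"dy":-3.8,"dz":4,"ax":0,"ay":0,"az":-0.022,"hand":1},{"dx":5.5,"dy":-3.8,"dz":7,"ax":0,"ay":0,"az":-0.022,"hand":1},{"dx":5.5,"dy":-3.8,"dz":9.2,"ax":0,"ay":0,"az":-0.022,"hand":1}]}}

```text
time_s: 3.05
position: [0.7155, 0.1956, 0.1301]
eef_rot: [3.141, 0.0, 0.316]
force: [-0.1, -0.3, 0.2]
grip_width: 0.0008
grasp_force: 0.0
```

Emit:
{"name": "servo_tool", "arguments": {"series": [{"dx":0,"dy":0,"dz":0,"ax":0,"ay":0,"az":0,"hand":1},{"dx":-1,"dy":0,"dz":0,"ax":0,"ay":0,"az":0,"hand":1},{"dx":-2,"dy":0,"dz":0,"ax":0,"ay":0,"az":0,"hand":1},{"dx":-3,"dy":0,"dz":0,"ax":0,"ay":0,"az":0,"hand":1},{"dx":-4,"dy":0,"dz":0,"ax":0,"ay":0,"az":0,"hand":1}]}}

```text
time_s: 3.68
position: [0.6781, 0.1846, 0.1317]
eef_rot: [3.141, -0.002, 0.318]
force: [2.5, 0.7, -0.0]
grip_width: 0.0005
grasp_force: 0.9
```

Emit:
{"name": "servo_tool", "arguments": {"series": [{"dx":-0.8,"dy":0,"dz":0,"ax":0,"ay":0,"az":0,"hand":1},{"dx":-1.6,"dy":0,"dz":0,"ax":0,"ay":0,"az":0,"hand":1},{"dx":-2.4,"dy":0,"dz":0,"ax":0,"ay":0,"az":0,"hand":1},{"dx":-3.2,"dy":0,"dz":0,"ax":0,"ay":0,"az":0,"hand":1},{"dx":-3.8,"dy":0,"dz":0,"ax":0,"ay":0,"az":0,"hand":1}]}}

```text
time_s: 4.3
position: [0.6415, 0.1727, 0.1303]
eef_rot: [-3.141, 0.0, 0.318]
force: [1.9, 1.4, -1.1]
grip_width: 0.001
grasp_force: 0.9
```

Emit:
{"name": "servo_tool", "arguments": {"series": [{"dx":-0.1,"dy":0,"dz":0,"ax":0,"ay":0,"az":0,"hand":1},{"dx":-0.2,"dy":0,"dz":0,"ax":0,"ay":0,"az":0,"hand":1},{"dx":-0.3,"dy":0,"dz":0,"ax":0,"ay":0,"az":0,"hand":1},{"dx":-0.4,"dy":0,"dz":0,"ax":0,"ay":0,"az":0,"hand":1},{"dx":-0.5,"dy":0,"dz":0,"ax":0,"ay":0,"az":0,"hand":1}]}}

```text
time_s: 4.92
position: [0.6375, 0.171, 0.1302]
eef_rot: [3.141, 0.0, 0.318]
force: [1.6, -0.4, -0.4]
grip_width: 0.0003
grasp_force: 0.7
```

Emit:
{"name": "servo_tool", "arguments": {"series": [{"dx":-0.1,"dy":0,"dz":0,"ax":0,"ay":0,"az":0,"hand":1},{"dx":-0.2,"dy":0,"dz":0,"ax":0,"ay":0,"az":0,"hand":1},{"dx":-0.3,"dy":0,"dz":0,"ax":0,"ay":0,"az":0,"hand":1},{"dx":-0.4,"dy":0,"dz":0,"ax":0,"ay":0,"az":0,"hand":1},{"dx":-0.4,"dy":0,"dz":0,"ax":0,"ay":0,"az":0,"hand":1}]}}

```text
time_s: 5.55
position: [0.6364, 0.1707, 0.1305]
eef_rot: [3.141, -0.007, 0.318]
force: [9.5, 2.2, -5.2]
grip_width: 0.0006
grasp_force: 5.1
```

The stop is felt, so the door is shut. Now I back off and stand beside the hasp on its hinge side.

Emit:
{"name": "servo_tool", "arguments": {"series": [{"dx":3,"dy":0,"dz":0,"ax":0,"ay":0,"az":0,"hand":1},{"dx":8.6,"dy":0,"dz":0,"ax":0,"ay":0,"az":0,"hand":1},{"dx":8.6,"dy":-4,"dz":-1,"ax":0,"ay":0,"az":0,"hand":1},{"dx":8.6,"dy":-8,"dz":-1,"ax":0,"ay":0,"az":0,"hand":1},{"dx":8.6,"dy":-8,"dz":-1,"ax":0,"ay":0,"az":0,"hand":1}]}}

```text
time_s: 6.18
position: [0.6886, 0.276, 0.1403]
eef_rot: [-3.141, 0.002, 0.322]
force: [0.1, -0.4, -1.0]
grip_width: 0.0003
grasp_force: 0.0
```

Run:
```python
from h import *
import time
for _ in range(4): snapshot('side')
t=snapshot('top');st=robot.read_state();s=snapshot('wrist');M=T(s,st)
print(st['position'],st['eef_rot'],st['force'])
a=cv2.resize(t['color'][70:250,100:300],None,fx=2,fy=2)
c=np.zeros((480,800,3),np.uint8);c[:360,:400]=a;c[:300,400:]=cv2.resize(s['color'],(400,300))
cv2.imwrite('pics/c4.png',c[:,:,::-1])
np.savez('w4.npz',c=s['color'],M=M)
```

```text
[0.69048771 0.27135703 0.1405586 ] [3.14106825e+00 4.39296771e-04 3.16293211e-01] [-1.7778391   0.0563284   0.18269154]
```

View pics/c4.png

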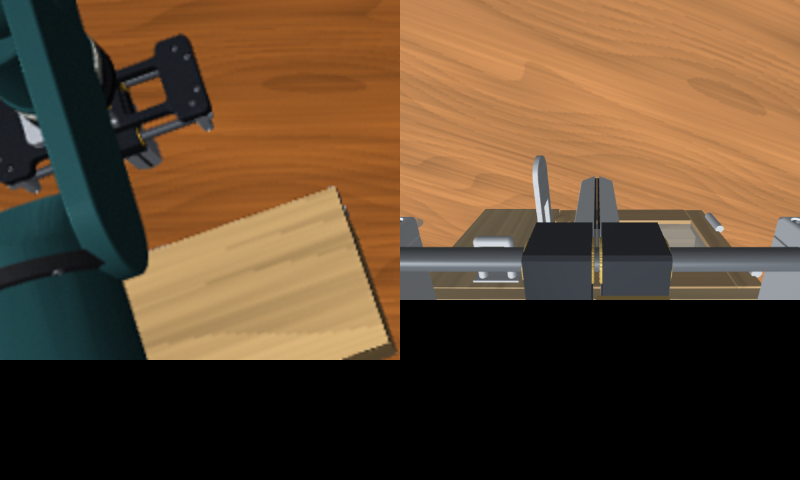

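The composite shows the door shut; the hasp points out left of the fingers, its end at wrist px (224,251), and the staple crossbar is near (150,384).

Run:
```python
from h import *
s=snapshot('wrist');M=np.load('w4.npz')['M']
fr=np.array([.6505,.0935]);n=np.array([.95,.312]);d=np.array([-.312,.95])
for k,p,z in[('hasp end top',(224,252),.141),('staple bar',(150,382),.1295),('st left',(118,382),.1295),('st right',(182,382),.1295),('roof edge',(500,461),.15)]:
    w=onz(s,*p,M,z);r=w[:2]-fr;print(k,w.round(4),'a %.4f out %.4f'%(r@d,r@n))
r=np.array([.6905,.2714])-fr;print('tcp',r@d,r@n)
```

```text
hasp end top [0.7072 0.3206 0.141 ] a 0.1980 out 0.1247
staple bar [0.6171 0.3425 0.1295] a 0.2470 out 0.0460
st left [0.6116 0.3593 0.1295] a 0.2646 out 0.0460
st right [0.6226 0.3258 0.1295] a 0.2294 out 0.0460
roof edge [0.6438 0.1542 0.15  ] a 0.0597 out 0.0126
tcp 0.15652499999999997 0.09350480000000003
```

Emit:
{"name": "servo_tool", "arguments": {"series": [{"dx":1.2,"dy":-1.5,"dz":0,"ax":0,"ay":0,"az":0,"hand":1},{"dx":1.2,"dy":-2.8,"dz":0,"ax":0,"ay":0,"az":0,"hand":1},{"dx":1.2,"dy":-4.5,"dz":0,"ax":0,"ay":0,"az":0,"hand":1},{"dx":1.0,"dy":-6.2,"dz":0,"ax":0,"ay":0,"az":0,"hand":1},{"dx":0.8,"dy":-7.6,"dz":0,"ax":0,"ay":0,"az":0,"hand":1}]}}

```text
time_s: 7.15
position: [0.6733, 0.3487, 0.1405]
eef_rot: [3.141, 0.0, 0.319]
force: [0.1, -0.5, -0.3]
grip_width: 0.0006
grasp_force: 0.2
```

Emit:
{"name": "servo_tool", "arguments": {"series": [{"dx":-1.2,"dy":-2.3,"dz":0,"ax":0,"ay":0,"az":0,"hand":1},{"dx":-2.1,"dy":-3.4,"dz":0,"ax":0,"ay":0,"az":0,"hand":1},{"dx":-3,"dy":-4.3,"dz":0,"ax":0,"ay":0,"az":0,"hand":1},{"dx":-3.8,"dy":-4.8,"dz":0,"ax":0,"ay":0,"az":0,"hand":1},{"dx":-4.6,"dy":-5.3,"dz":0,"ax":0,"ay":0,"az":0,"hand":1}]}}

```text
time_s: 7.78
position: [0.6135, 0.3832, 0.1406]
eef_rot: [3.141, -0.0, 0.317]
force: [0.5, -0.1, -0.1]
grip_width: 0.0004
grasp_force: 0.2
```

Emit:
{"name": "servo_tool", "arguments": {"series": [{"dx":-0.6,"dy":-0.3,"dz":0,"ax":0,"ay":0,"az":0,"hand":1},{"dx":-1.2,"dy":-0.5,"dz":0,"ax":0,"ay":0,"az":0,"hand":1},{"dx":-1.8,"dy":-0.7,"dz":0,"ax":0,"ay":0,"az":0,"hand":1},{"dx":-2.3,"dy":-0.9,"dz":0,"ax":0,"ay":0,"az":0,"hand":1},{"dx":-2.7,"dy":-1,"dz":0,"ax":0,"ay":0,"az":0,"hand":1}]}}

```text
time_s: 8.4
position: [0.5848, 0.3845, 0.1404]
eef_rot: [3.142, -0.0, 0.318]
force: [0.7, 0.3, -0.0]
grip_width: 0.0004
grasp_force: 0.1
```

Emit:
{"name": "servo_tool", "arguments": {"series": [{"dx":-0.3,"dy":0,"dz":0,"ax":0,"ay":0,"az":0,"hand":1},{"dx":-0.5,"dy":0,"dz":0,"ax":0,"ay":0,"az":0,"hand":1},{"dx":-0.7,"dy":0,"dz":0,"ax":0,"ay":0,"az":0,"hand":1},{"dx":-0.8,"dy":0,"dz":0,"ax":0,"ay":0,"az":0,"hand":1},{"dx":-0.9,"dy":0,"dz":0,"ax":0,"ay":0,"az":0,"hand":1}]}}

```text
time_s: 9.02
position: [0.5766, 0.3817, 0.1404]
eef_rot: [3.142, -0.0, 0.318]
force: [0.4, 0.3, 0.9]
grip_width: 0.0004
grasp_force: 0.1
```

Emit:
{"name": "servo_tool", "arguments": {"series": [{"dx":-0.1,"dy":0,"dz":0,"ax":0,"ay":0,"az":0,"hand":1},{"dx":-0.1,"dy":0,"dz":0,"ax":0,"ay":0,"az":0,"hand":1},{"dx":-0.2,"dy":0,"dz":0,"ax":0,"ay":0,"az":0,"hand":1},{"dx":-0.2,"dy":0,"dz":0,"ax":0,"ay":0,"az":0,"hand":1},{"dx":-0.2,"dy":0,"dz":0,"ax":0,"ay":0,"az":0,"hand":1}]}}

```text
time_s: 9.65
position: [0.5757, 0.3814, 0.1405]
eef_rot: [-3.141, -0.003, 0.318]
force: [5.7, 2.2, -2.0]
grip_width: 0.0004
grasp_force: 2.6
```

Contact occurs at 19 mm, as expected, so the hasp is flat. Now I back off, rise and look.

Emit:
{"name": "servo_tool", "arguments": {"series": [{"dx":2,"dy":0,"dz":0,"ax":0,"ay":0,"az":0,"hand":1},{"dx":3,"dy":0,"dz":-3,"ax":0,"ay":0,"az":0,"hand":1},{"dx":3,"dy":0,"dz":-8,"ax":0,"ay":0,"az":0,"hand":1},{"dx":3,"dy":0,"dz":-10,"ax":0,"ay":0,"az":0,"hand":0.6},{"dx":3,"dy":0,"dz":-10,"ax":0,"ay":0,"az":0,"hand":0.6}]}}

```text
time_s: 10.28
position: [0.6033, 0.3906, 0.2433]
eef_rot: [-3.141, -0.003, 0.318]
force: [0.0, -0.2, -0.7]
grip_width: 0.0167
grasp_force: 0.0
```

Run:
```python
from h import *
for _ in range(5): snapshot('side')
st=robot.read_state();s=snapshot('wrist');M=T(s,st);save(s,'w5');np.savez('w5.npz',M=M)
print(st['position'],st['eef_rot'],st['joint_vel'].round(3),st['grip_width'])
```

```text
[0.60232736 0.39001156 0.23778186] [3.14069097 0.00471557 0.31784029] [ 0.001 -0.001 -0.007  0.001 -0.003 -0.002] 0.036006946607961075
```

View pics/w5.png

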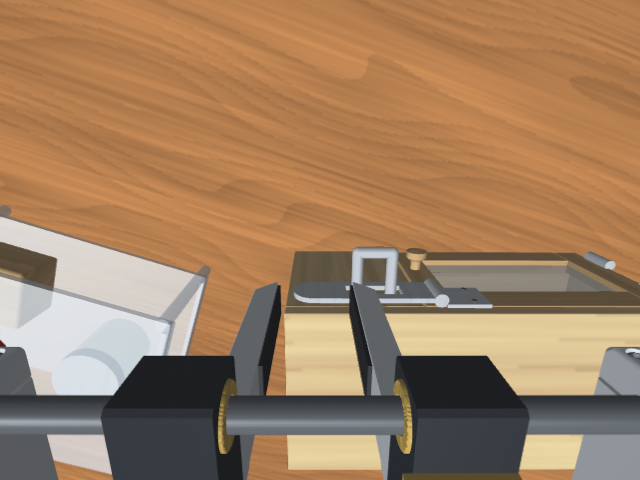

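The hasp lies flat over the staple with the door shut. The staple crossbar is centred at (375,253), its outer edges at 353 and 398. Now I compute the loop and the path to the pin.

Run:
```python
from h import *
s=snapshot('wrist');M=np.load('w5.npz')['M']
fr=np.array([.6505,.0935]);n=np.array([.95,.312]);d=np.array([-.312,.95])
b=onz(s,375.5,252.5,M,.125);l=onz(s,353,252.5,M,.125);r=onz(s,398,252.5,M,.125)
print('bar',b,'width',np.linalg.norm(l-r)); L=b[:2]-.017*n;print('loop',L,'a,out',(L-fr)@d,(L-fr)@n)
e=onz(s,294,293,M,.139);print('strap end',(e[:2]-fr)@d,(e[:2]-fr)@n)
for p in((285,314),(600,314)):
    w=onz(s,*p,M,.15)[:2]-fr;print('roof',w@d,w@n)
st=robot.read_state();print(st['position'],st['eef_rot'][2])
c,q=np.cos(st['eef_rot'][2]),np.sin(st['eef_rot'][2]);v=np.array([.41,-.208])-st['position'][:2]
print('to pin dx,dy cm',100*(v[0]*c+v[1]*q),100*(v[0]*q-v[1]*c))
```

```text
bar [0.61086764 0.34293407 0.125     ] width 0.035038863429531275
loop [0.59471764 0.33763007] a,out 0.24932766571903317 0.023175343055264558
strap end 0.3124622126787439 0.012217302787754084
roof 0.3187863610499455 0.00018137494163824274
roof 0.08326519580165481 2.0768134296356342e-05
[0.60263773 0.3901447  0.23852779] 0.3177967599147411
to pin dx,dy cm -36.989653769225484 50.79989511482377
```

Loop ≈ (0.595, 0.338), which agrees with the cupboard geometry to 1 mm. On to the pin.

Emit:
{"name": "servo_tool", "arguments": {"series": [{"dx":-3.4,"dy":4.6,"dz":0,"ax":0,"ay":0,"az":0,"hand":0.4},{"dx":-6.8,"dy":9.2,"dz":0,"ax":0,"ay":0,"az":0,"hand":0.4},{"dx":-10.2,"dy":13.8,"dz":0,"ax":0,"ay":0,"az":0,"hand":0.4},{"dx":-13.6,"dy":18.4,"dz":0,"ax":0,"ay":0,"az":0,"hand":0.4},{"dx":-17,"dy":23,"dz":0,"ax":0,"ay":0,"az":0,"hand":0.4}]}}

```text
time_s: 11.25
position: [0.5124, 0.1172, 0.2399]
eef_rot: [3.141, 0.001, 0.318]
force: [0.9, -0.3, -0.3]
grip_width: 0.0562
grasp_force: 0.0
```

Emit:
{"name": "servo_tool", "arguments": {"series": [{"dx":-3.6,"dy":4.9,"dz":0,"ax":0,"ay":0,"az":0,"hand":0.4},{"dx":-7.2,"dy":9.8,"dz":0,"ax":0,"ay":0,"az":0,"hand":0.4},{"dx":-10.8,"dy":14.7,"dz":0,"ax":0,"ay":0,"az":0,"hand":0.4},{"dx":-14.4,"dy":19.6,"dz":0,"ax":0,"ay":0,"az":0,"hand":0.4},{"dx":-18,"dy":24.5,"dz":0,"ax":0,"ay":0,"az":0,"hand":0.4}]}}

```text
time_s: 11.88
position: [0.4179, -0.1716, 0.2402]
eef_rot: [3.142, -0.0, 0.318]
force: [1.4, 0.3, -0.3]
grip_width: 0.0563
grasp_force: 0.0
```

Emit:
{"name": "servo_tool", "arguments": {"series": [{"dx":-1,"dy":1.7,"dz":0,"ax":0,"ay":0,"az":0,"hand":0.4},{"dx":-2,"dy":3.3,"dz":2,"ax":0,"ay":0,"az":0,"hand":0.4},{"dx":-2,"dy":3.3,"dz":4,"ax":0,"ay":0,"az":0,"hand":0.4},{"dx":-2,"dy":3.3,"dz":4,"ax":0,"ay":0,"az":0,"hand":0.4},{"dx":-2,"dy":3.3,"dz":4,"ax":0,"ay":0,"az":0,"hand":0.4}]}}

```text
time_s: 12.5
position: [0.4106, -0.2077, 0.2011]
eef_rot: [3.141, -0.0, 0.318]
force: [1.0, -0.1, 0.2]
grip_width: 0.0565
grasp_force: 0.0
```

Run:
```python
from h import *
for _ in range(4): snapshot('side')
st=robot.read_state();s=snapshot('wrist');M=T(s,st);save(s,'w6');np.savez('w6.npz',M=M,p=st['position'],y=st['eef_rot'][2])
print(st['position'],st['eef_rot'],st['grip_width'],np.round(proj(s,M,(.41,-.208,.105))),np.round(proj(s,M,(.41,-.208,.066))))
```

```text
[ 0.41092802 -0.20773721  0.20146684] [ 3.14010292e+00 -1.07433642e-03  3.18408866e-01] 0.05634841053537007 [314. 253.] [314. 238.]
```

View pics/w6.png

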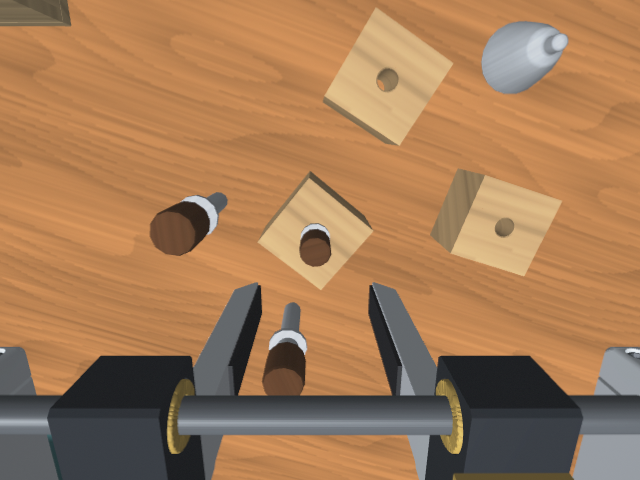

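The wrist view shows the small knob at (315,247) on its block, within 2 px of the prediction, with the big pins at (180,225) and (285,375) clear of the fingers. Descend and grip.

Emit:
{"name": "servo_tool", "arguments": {"series": [{"dx":0,"dy":0,"dz":3,"ax":0,"ay":0,"az":0,"hand":0.4},{"dx":0,"dy":0,"dz":6,"ax":0,"ay":0,"az":0,"hand":0.4},{"dx":0,"dy":0,"dz":9,"ax":0,"ay":0,"az":0,"hand":0.4},{"dx":0,"dy":0,"dz":11,"ax":0,"ay":0,"az":0,"hand":0.4},{"dx":0,"dy":0,"dz":11,"ax":0,"ay":0,"az":0,"hand":0.4}]}}

```text
time_s: 13.38
position: [0.4095, -0.207, 0.0891]
eef_rot: [-3.139, 0.002, 0.318]
force: [-0.1, 0.1, -0.2]
grip_width: 0.0567
grasp_force: 0.0
```

Emit:
{"name": "servo_tool", "arguments": {"series": [{"dx":0,"dy":0,"dz":0,"ax":0,"ay":0,"az":0,"hand":0.4},{"dx":0,"dy":0,"dz":0,"ax":0,"ay":0,"az":0,"hand":0.7},{"dx":0,"dy":0,"dz":0,"ax":0,"ay":0,"az":0,"hand":1},{"dx":0,"dy":0,"dz":0,"ax":0,"ay":0,"az":0,"hand":1},{"dx":0,"dy":0,"dz":0,"ax":0,"ay":0,"az":0,"hand":1}]}}

```text
time_s: 14.0
position: [0.4106, -0.2078, 0.0907]
eef_rot: [3.141, -0.0, 0.318]
force: [0.4, 0.1, 0.1]
grip_width: 0.0237
grasp_force: 30.0
```

Emit:
{"name": "servo_tool", "arguments": {"series": [{"dx":0,"dy":0,"dz":-1,"ax":0,"ay":0,"az":0,"hand":1},{"dx":0,"dy":0,"dz":-2.5,"ax":0,"ay":0,"az":0,"hand":1},{"dx":0,"dy":0,"dz":-4,"ax":0,"ay":0,"az":0,"hand":1},{"dx":0,"dy":0,"dz":-5.5,"ax":0,"ay":0,"az":0,"hand":1},{"dx":0,"dy":0,"dz":-7.5,"ax":0,"ay":0,"az":0,"hand":1}]}}

```text
time_s: 14.62
position: [0.4103, -0.2077, 0.1666]
eef_rot: [3.142, 0.0, 0.318]
force: [0.1, -0.2, -0.8]
grip_width: 0.0238
grasp_force: 30.0
```

Emit:
{"name": "servo_tool", "arguments": {"series": [{"dx":0,"dy":0,"dz":-2,"ax":0,"ay":0,"az":0,"hand":1},{"dx":0,"dy":0,"dz":-5,"ax":0,"ay":0,"az":0,"hand":1},{"dx":0,"dy":0,"dz":-8,"ax":0,"ay":0,"az":0,"hand":1},{"dx":0,"dy":0,"dz":-11,"ax":0,"ay":0,"az":0,"hand":1},{"dx":0,"dy":0,"dz":-11.5,"ax":0,"ay":0,"az":0,"hand":1}]}}

```text
time_s: 15.25
position: [0.4113, -0.2083, 0.2837]
eef_rot: [3.137, -0.004, 0.318]
force: [0.7, -0.1, -1.6]
grip_width: 0.0238
grasp_force: 30.0
```

Run:
```python
from h import *
for _ in range(4): snapshot('side')
st=robot.read_state();s=snapshot('top');q=snapshot('side')
c=np.zeros((480,800,3),np.uint8);c[:270,:360]=cv2.resize(s['color'],(360,270));c[:480,370:]=cv2.resize(q['color'][60:420,150:470],None,fx=1.33,fy=1.33)[:480,:430]
cv2.imwrite('pics/c7.png',c[:,:,::-1])
p=st['position'];y=st['eef_rot'][2];print(p,st['eef_rot'],st['grip_width'],st['grasp_force'])
v=np.array([.5948,.3374])-p[:2];k,w=np.cos(y),np.sin(y);print('to loop cm',100*(v[0]*k+v[1]*w),100*(v[0]*w-v[1]*k))
```

```text
Traceback (most recent call last):
ValueError: could not broadcast input array from shape (479,426,3) into shape (480,430,3)
```

Emit:
{"name": "servo_tool", "arguments": {"series": [{"dx":3.3,"dy":-4.4,"dz":0,"ax":0,"ay":0,"az":0,"hand":1},{"dx":6.6,"dy":-8.8,"dz":0,"ax":0,"ay":0,"az":0,"hand":1},{"dx":9.9,"dy":-13.2,"dz":0,"ax":0,"ay":0,"az":0,"hand":1},{"dx":13.2,"dy":-17.6,"dz":0,"ax":0,"ay":0,"az":0,"hand":1},{"dx":16.5,"dy":-22,"dz":0,"ax":0,"ay":0,"az":0,"hand":1}]}}

```text
time_s: 16.18
position: [0.4984, 0.0546, 0.2793]
eef_rot: [-3.141, 0.002, 0.318]
force: [0.6, -0.4, -0.0]
grip_width: 0.0235
grasp_force: 30.0
```

Emit:
{"name": "servo_tool", "arguments": {"series": [{"dx":3.3,"dy":-4.4,"dz":0,"ax":0,"ay":0,"az":0,"hand":1},{"dx":6.6,"dy":-8.8,"dz":0,"ax":0,"ay":0,"az":0,"hand":1},{"dx":9.9,"dy":-13.2,"dz":0,"ax":0,"ay":0,"az":0,"hand":1},{"dx":13.2,"dy":-17.6,"dz":0,"ax":0,"ay":0,"az":0,"hand":1},{"dx":16.5,"dy":-22,"dz":0,"ax":0,"ay":0,"az":0,"hand":1}]}}

```text
time_s: 16.8
position: [0.5865, 0.315, 0.2788]
eef_rot: [3.141, 0.002, 0.318]
force: [0.0, 0.7, -0.6]
grip_width: 0.0235
grasp_force: 30.0
```

Emit:
{"name": "servo_tool", "arguments": {"series": [{"dx":1,"dy":-1.2,"dz":0,"ax":0,"ay":0,"az":0,"hand":1},{"dx":1.6,"dy":-2,"dz":2,"ax":0,"ay":0,"az":0,"hand":1},{"dx":1.6,"dy":-2,"dz":4,"ax":0,"ay":0,"az":0,"hand":1},{"dx":1.6,"dy":-2,"dz":5,"ax":0,"ay":0,"az":0,"hand":1},{"dx":1.6,"dy":-2,"dz":5,"ax":0,"ay":0,"az":0,"hand":1}]}}

```text
time_s: 17.42
position: [0.5947, 0.3364, 0.2284]
eef_rot: [3.141, 0.004, 0.317]
force: [0.1, 0.8, -0.2]
grip_width: 0.0238
grasp_force: 30.0
```

Run:
```python
from h import *
for _ in range(5): snapshot('side')
st=robot.read_state();s=snapshot('wrist');M=T(s,st);np.savez('w8.npz',M=M)
p=st['position'];y=st['eef_rot'][2];print(p,st['eef_rot'],st['grip_width'],st['grasp_force'])
v=np.array([.5948,.3374])-p[:2];k,w=np.cos(y),np.sin(y);print('to loop cm',100*(v[0]*k+v[1]*w),100*(v[0]*w-v[1]*k))
b=np.array([.5948,.3374,.125]);n=np.array([.95,.312,0])
for P in(b,b+.017*n,np.r_[p[:2],p[2]-.055],np.r_[p[:2],p[2]-.086]):print(np.round(proj(s,M,P)))
q=snapshot('side');im=q['color'][110:270,200:420]
c=np.zeros((560,800,3),np.uint8);c[:,:400]=cv2.resize(s['color'][160:440,215:415],None,fx=2,fy=2);c[:291,400:]=cv2.resize(im,(400,291))
cv2.imwrite('pics/c8.png',c[:,:,::-1])
```

```text
[0.59578333 0.33731118 0.23189654] [-3.14139089e+00 -2.38867117e-03  3.17477308e-01] 0.023133227354295807 29.99977558851242
to loop cm -0.0906462041512615 -0.03913533395747953
[314. 249.]
[314. 227.]
[315. 272.]
[315. 256.]
```

View pics/c8.png

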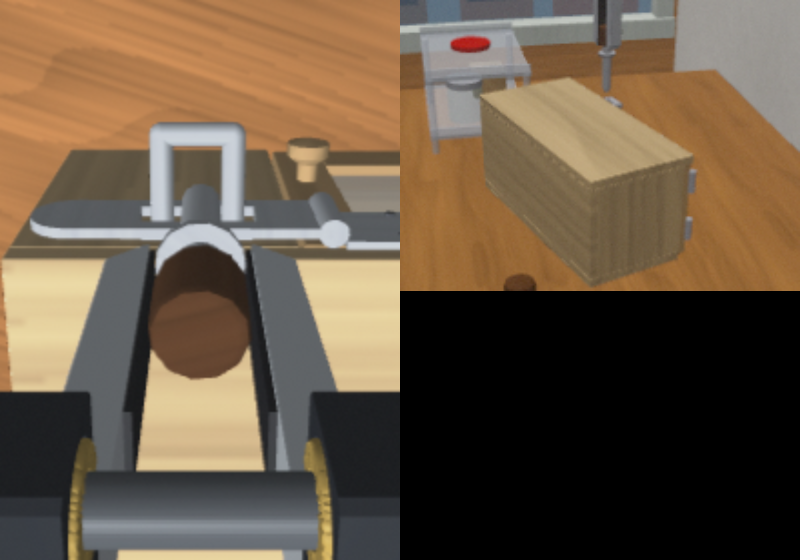

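The pin hangs upright between the pads with its foot at full px (315,255), in line with the staple's opening (legs centred on 314, crossbar at row 226). Lowering it slowly.

Emit:
{"name": "servo_tool", "arguments": {"series": [{"dx":-0.1,"dy":0,"dz":0.8,"ax":0,"ay":0,"az":0,"hand":1},{"dx":-0.1,"dy":0,"dz":1.6,"ax":0,"ay":0,"az":0,"hand":1},{"dx":-0.1,"dy":0,"dz":2.4,"ax":0,"ay":0,"az":0,"hand":1},{"dx":-0.1,"dy":0,"dz":3.2,"ax":0,"ay":0,"az":0,"hand":1},{"dx":-0.1,"dy":0,"dz":4,"ax":0,"ay":0,"az":0,"hand":1}]}}

```text
time_s: 18.4
position: [0.5943, 0.337, 0.1896]
eef_rot: [3.141, 0.0, 0.318]
force: [0.6, -0.4, -0.6]
grip_width: 0.0234
grasp_force: 30.0
```

Emit:
{"name": "servo_tool", "arguments": {"series": [{"dx":0,"dy":0,"dz":0.7,"ax":0,"ay":0,"az":0,"hand":1},{"dx":0,"dy":0,"dz":1.4,"ax":0,"ay":0,"az":0,"hand":1},{"dx":0,"dy":0,"dz":2,"ax":0,"ay":0,"az":0,"hand":1},{"dx":0,"dy":0,"dz":2.5,"ax":0,"ay":0,"az":0,"hand":1},{"dx":0,"dy":0,"dz":2.7,"ax":0,"ay":0,"az":0,"hand":1}]}}

```text
time_s: 19.02
position: [0.5943, 0.337, 0.163]
eef_rot: [3.141, 0.001, 0.318]
force: [-0.2, -0.2, -0.3]
grip_width: 0.0233
grasp_force: 30.0
```

Emit:
{"name": "servo_tool", "arguments": {"series": [{"dx":0,"dy":0,"dz":0,"ax":0,"ay":0,"az":0,"hand":1},{"dx":0,"dy":0,"dz":0.1,"ax":0,"ay":0,"az":0,"hand":1},{"dx":0,"dy":0,"dz":0.2,"ax":0,"ay":0,"az":0,"hand":1},{"dx":0,"dy":0,"dz":0.2,"ax":0,"ay":0,"az":0,"hand":1},{"dx":0,"dy":0,"dz":0.2,"ax":0,"ay":0,"az":0,"hand":1}]}}

```text
time_s: 19.65
position: [0.5945, 0.3371, 0.1615]
eef_rot: [3.142, -0.0, 0.318]
force: [0.2, 0.1, -0.9]
grip_width: 0.0235
grasp_force: 30.0
```

Another 2 mm, feeling for the collar, then open.

Emit:
{"name": "servo_tool", "arguments": {"series": [{"dx":0,"dy":0,"dz":0.1,"ax":0,"ay":0,"az":0,"hand":1},{"dx":0,"dy":0,"dz":0.1,"ax":0,"ay":0,"az":0,"hand":1},{"dx":0,"dy":0,"dz":0.2,"ax":0,"ay":0,"az":0,"hand":1},{"dx":0,"dy":0,"dz":0.2,"ax":0,"ay":0,"az":0,"hand":1},{"dx":0,"dy":0,"dz":0.2,"ax":0,"ay":0,"az":0,"hand":1}]}}

```text
time_s: 20.27
position: [0.5944, 0.337, 0.1594]
eef_rot: [3.142, 0.0, 0.318]
force: [0.3, 0.1, -1.5]
grip_width: 0.0235
grasp_force: 30.0
```

Emit:
{"name": "servo_tool", "arguments": {"series": [{"dx":0,"dy":0,"dz":0.1,"ax":0,"ay":0,"az":0,"hand":1},{"dx":0,"dy":0,"dz":0.1,"ax":0,"ay":0,"az":0,"hand":1},{"dx":0,"dy":0,"dz":0.1,"ax":0,"ay":0,"az":0,"hand":1},{"dx":0,"dy":0,"dz":0.1,"ax":0,"ay":0,"az":0,"hand":1},{"dx":0,"dy":0,"dz":0.1,"ax":0,"ay":0,"az":0,"hand":1}]}}

```text
time_s: 20.9
position: [0.5945, 0.3372, 0.1587]
eef_rot: [-3.141, -0.001, 0.318]
force: [-1.6, 0.8, 1.0]
grip_width: 0.0235
grasp_force: 30.0
```

The force has turned upward (+1 N against −1.5), so the collar is seated. Release and rise.

Emit:
{"name": "servo_tool", "arguments": {"series": [{"dx":0,"dy":0,"dz":0,"ax":0,"ay":0,"az":0,"hand":0.75},{"dx":0,"dy":0,"dz":0,"ax":0,"ay":0,"az":0,"hand":0.6},{"dx":0,"dy":0,"dz":0,"ax":0,"ay":0,"az":0,"hand":0.45},{"dx":0,"dy":0,"dz":0,"ax":0,"ay":0,"az":0,"hand":0.4},{"dx":0,"dy":0,"dz":-0.5,"ax":0,"ay":0,"az":0,"hand":0.4}]}}

```text
time_s: 21.52
position: [0.5941, 0.3368, 0.1628]
eef_rot: [3.141, 0.002, 0.318]
force: [0.0, -0.1, 0.1]
grip_width: 0.0562
grasp_force: 0.0
```

Emit:
{"name": "servo_tool", "arguments": {"series": [{"dx":0,"dy":0,"dz":-2,"ax":0,"ay":0,"az":0,"hand":0.4},{"dx":0,"dy":0,"dz":-4,"ax":0,"ay":0,"az":0,"hand":0.4},{"dx":0,"dy":0,"dz":-6,"ax":0,"ay":0,"az":0,"hand":0.4},{"dx":0,"dy":0,"dz":-8,"ax":0,"ay":0,"az":0,"hand":0.4},{"dx":0,"dy":0,"dz":-8,"ax":0,"ay":0,"az":0,"hand":0.4}]}}

```text
time_s: 22.15
position: [0.5953, 0.3374, 0.2464]
eef_rot: [-3.141, -0.005, 0.318]
force: [0.4, 0.2, 1.1]
grip_width: 0.0566
grasp_force: 0.0
```

Run:
```python
from h import *
import pickle
for _ in range(5): snapshot('side')
st=robot.read_state();s=snapshot('wrist');q=snapshot('side');q0=pickle.load(open('side0.pkl','rb'))
print(st['position'],st['force'],st['grip_width'],np.round(proj(s,T(s,st),(.5945,.3372,.174))))
print('side diff blocks/dish',np.abs(q['color'][240:,200:].astype(int)-q0['color'][240:,200:]).max(2).__gt__(40).nonzero()[0].size)
c=np.zeros((560,800,3),np.uint8);c[:,:400]=cv2.resize(s['color'][160:440,215:415],None,fx=2,fy=2);c[:300,400:]=cv2.resize(q['color'],(400,300))
cv2.imwrite('pics/c9.png',c[:,:,::-1])
```

```text
[0.59398623 0.33681112 0.24179352] [-0.48904943  0.10457426 -0.44502617] 0.05638945115268681 [314. 264.]
side diff blocks/dish 344
```

View pics/c9.png

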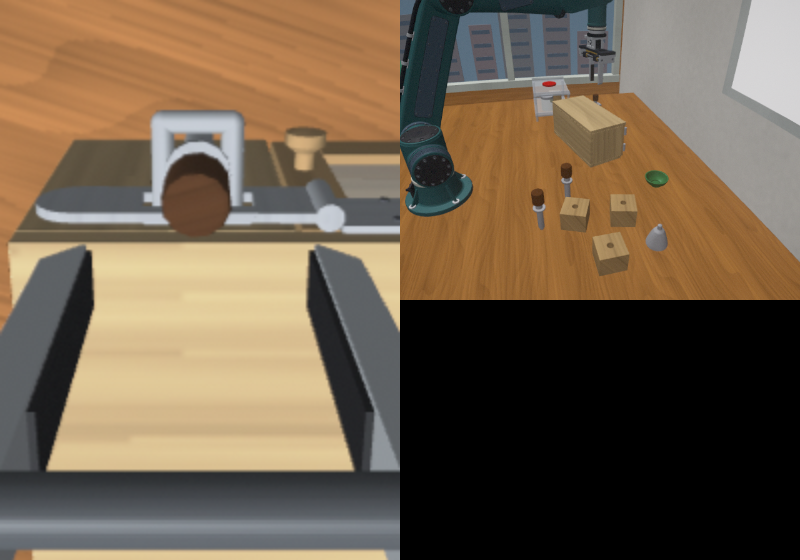

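The pin stands in the staple with its collar on the rod: the knob top is at full px (313,260), against (314,264) predicted for a seated pin. Hasp flat, door shut, blocks, bell and dish unmoved. Handing in.

```bash
python3 -c "
from workcell import job
print(job.close_job())"
```

```text
the job is handed in; nothing more can be done
None
```

The door is shut, the hasp lies flat over the staple, and the pin is seated through it and let go; the blocks, bell and dish look unmoved, and I handed the job in at about 22.5 s of the 72 s allowed.

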